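# Let a label roll out of the lever dispenser and ease its lid shut

## Task

Press the dispenser's lever pad all the way down so that its lid lifts and the label roll rolls out, and keep it down until the roll lies still in the tray. Then let the lever come up slowly, so that the lid is eased shut and does not slam. Work the lid only through the lever, do not touch or lift the roll, and leave the mug, the bottle and the tape ring where they stand.

Things in the scene. Friction and masses are not known exactly. Their poses are not given: they have to be found in the camera images.
- dispenser: Fixed white label-roll dispenser. Origin on the desk under the middle of its mouth; x is the way the roll comes out (away from the robot), y left. Behind the mouth an open-topped magazine (x -204 to 0 mm, 76 mm wide, 130 mm high), floor sloping down to the mouth; in front a tray (to x 154 mm, walls 58 mm high). Grey gearbox post on the right: x -28 to 28, y -84 to -40 mm, 150 mm high.
- lever (a joint): Angle of the press lever beside the gearbox: 0 up (rest), 0.75 rad fully down against its stop. A return spring pushes it up: straight down on the pad it takes about 4 N to start and 8 N at the stop. Let go, it snaps up at once and the lid slams.
- lever_pad (a point): Centre of the top face of the lever's flat black pad, 42 x 42 x 8 mm, at the free end of the arm, 130 mm from the pivot towards the dispenser's -x and 122 mm right of the magazine's middle. At rest it slopes 0.38 rad up to its free end, pressed 0.37 rad down. Its centre goes down 95 mm in all, from 177 to 82 mm above the desk, on an arc that shifts some 10 mm in x.
- lever_pivot (a point): Point on the lever's pivot axis (along the dispenser's y), in line with the arm, 125 mm above the desk; fixed to the dispenser.
- lid (a joint): Angle of the lid: 0 shut (hanging upright in the mouth), 1.5 rad fully lifted outwards. It is geared to the lever and turns twice the lever's angle, both ways. Closing at more than 2 rad/s (a pad rising at more than 0.13 m/s) while within 0.6 rad of shut is a slam.
- lid_edge (a point): Middle of the lower edge of the lid, a steel leaf 64 mm wide and 89 mm long, hinged along its upper edge over the mouth, 125 mm above the desk. As the lid opens this edge swings out over the tray (dispenser's +x) and up.
- roll: The roll of labels: white paper cylinder, 56 mm diameter, 50 mm wide, about 110 g, lying with its axle along the dispenser's y. Starts in the magazine, resting against the inside of the shut lid; once the lid is lifted it rolls by itself to the tray's end wall. Origin at its centre, its y is the axle.
- roll_center (a point): Centre of the label roll.
- tray (a point): Where the roll's centre lies when it rests against the tray's end wall: 121 mm in front of the mouth, 47 mm above the desk.
- mug: White mug, 76 mm diameter, 92 mm high, with a handle; origin at the centre of its underside. A bystander.
- bottle: Pale closed plastic bottle, 60 mm diameter, 155 mm high; origin at the centre of its underside. A bystander.
- tape: Brown cardboard tape core lying flat, 96 mm outer and 76 mm inner diameter, 48 mm high; origin at the centre of its underside. A bystander.
Things that resemble listed ones, but are neither listed nor needed, are in the scene too. What is meant by the roll is not green, pink or yellow, and is the larger of those in its own colour.

How it is judged:
By the outcome, as a careful person would: the job done as asked, in the order asked, and still so for the second after the job is handed in, with the robot touching nothing.
It also fails if it takes over 42 s, if anything falls off the work surface, if the arm or the gripper's body presses on something with over 40 N, if the wrist force passes 120 N, or if a joint passes its speed limit or range.

## Robot

A 6-joint arm with a two-finger parallel gripper is mounted at the origin on the work surface. World frame = base frame: x ahead of the robot, y to its left, z up, the work surface at z = 0. Lengths are in m, angles in rad, forces in N, time in s.
With the tool pointing down it reaches from about 0.325 to 0.85 m from the base axis. Payload 15.5 kg.
Tool frame: the origin (TCP) lies midway between the tips of the shut fingers; the grasp point (between the pads) lies 19 mm behind it; z points along the fingers, y is the line along which they close (so a half turn about z gives the same grasp; the last joint's range is limited). The gripper opens to 91 mm and grips with 3 to 60 N. Pads are 32 mm wide; open, the fingers measure 118 mm over their backs; the gripper's body (76 mm by 178 mm) begins 60 mm behind the grasp point.
Start: joints at [1.077, 0.494, 1.345, -0, 1.302, -0.096], TCP at [0.242, 0.576, 0.214] pointing down, gripper open.
Joint ranges: [-2.91, 2.91], [-0.82, 2.16], [0.22, 2.67], [-1.22, 4.37], [0.12, 2.79], [-3.08, 3.08]. Speed limits (rad/s): [1.89, 1.89, 2.57, 3.01, 3.01, 3.01].

## Interface

Orientations are given as a rotation vector (axis times angle).
In Python, from station import robot, fingers, solver, optics, job_done gives the robot as it stands. Calls block until the motion is done:
- robot.move_pose(position, orientation): joint-space move of the TCP to a pose.
- robot.move_l(position, feed=0.15, attitude=None, guard=None): straight line of the TCP; attitude=None keeps the orientation; feed is the mean speed in m/s. With guard (N) it stops when the force on the tool has changed by that much, and returns True; else False.
- robot.set_joints(angles): joint-space move.
- fingers.grip(opening, effort=None): finger opening in m; effort is the grip in N (None keeps the last); returns when the fingers have stopped.
- robot.sleep(seconds).
- solver.solve_ik(position, orientation): joint angles nearest the present ones, or None.
- robot.state(): the state.
- optics.get_image(name): name is "scene" or "top"; returns the picture (480x640x3 uint8, red, green, blue); there is no depth.
- optics.calibration(name): a dict with "camera_matrix" (3x3 intrinsics, pixels), "dist_coeffs" ([k1, k2, p1, p2, k3] as OpenCV has them; the pictures are not rectified), "T" (4x4, takes a point from camera to world coordinates). Camera axes: x right, y down, z forward; pixel columns grow to the right and rows downward; lengths in m; the calibration is good to about 2 mm. A picture is of the moment at which its call begins. calibration takes no time and is no camera call.
A pose or a line that the arm cannot do raises robot.MotionError and nothing moves.
- job_done(): hands the job in; it is judged then, once.
The state is a dict: "time": time; "joint_positions": joint angles; "joint_velocities": joint speeds; "effort": joint torques, N m; "ee_pos": TCP position; "orientation": TCP orientation; "ft_force": force on the tool from outside, world axes, zero at the start; "moment": the same for the moment, N m; "width": finger opening in m; "grip_force": force on a finger pad.
Only numpy, scipy, OpenCV 4.12 (cv2) and the standard library are available. Lean on these libraries where they do the work, as an engineer would, in place of code of your own. Each camera call takes 0.05 s, during which the arm holds its last target. There are 200 camera calls.

## Working session

There is one attempt and no reset: what is moved stays moved. The work goes in short steps, each a Python script; the robot and the scene stay as the last script left them, time stands still between calls to the robot, and variables do not carry over. Pictures are saved under pics/ and viewed, at most 10 in all, crops included, and the job is handed in when it is done.

```bash
mkdir -p pics; python3 - <<'E'
from station import robot, optics
import cv2
for n in("scene","top"):
    cv2.imwrite(f"pics/{n}0.png",optics.get_image(n)[:,:,::-1])
    c=optics.calibration(n);print(n,c["camera_matrix"],c["dist_coeffs"],c["T"])
s=robot.state();print(s)
E
```

```text
scene [[567.73359239   0.         319.11962888]
 [  0.         567.73359239 241.58862761]
 [  0.           0.           1.        ]] [-0.05269315  0.          0.          0.          0.        ] [[-0.04394431  0.86987698 -0.49130737  1.16244461]
 [ 0.99902326  0.04054125 -0.01757654  0.03007327]
 [ 0.00462879 -0.49159988 -0.8708089   1.10280226]
 [ 0.          0.          0.          1.        ]]
top [[454.36544434   0.         317.53991964]
 [  0.         454.36544434 241.05369574]
 [  0.           0.           1.        ]] [-0.02317902  0.          0.          0.          0.        ] [[ 2.76015573e-02 -9.95255170e-01  9.33022001e-02  5.10114920e-01]
 [-9.99615504e-01 -2.77279667e-02 -5.84935358e-05 -1.47142636e-02]
 [ 2.64529629e-03 -9.32647113e-02 -9.95637834e-01  9.38707973e-01]
 [ 0.00000000e+00  0.00000000e+00  0.00000000e+00  1.00000000e+00]]
{'time': 0.1, 'joint_positions': array([ 1.07748570e+00,  4.94141271e-01,  1.34603538e+00,  9.47784758e-06,
        1.30249620e+00, -9.55177498e-02]), 'joint_velocities': array([-0.00197667, -0.00020066, -0.00316839, -0.00140441, -0.00083877,
       -0.00152557]), 'effort': array([ 2.12154613e-03, -8.80233622e+01, -3.82543659e+01,  7.07241590e-02,
        4.83207847e-02, -3.12207544e-05]), 'ee_pos': array([0.24196578, 0.575911  , 0.21339676]), 'orientation': array([-6.20680029e-01, -3.07933983e+00,  1.61943586e-03]), 'ft_force': array([-0.84060879,  0.00912114,  0.0570241 ]), 'moment': array([ 0.02931498, -0.0066321 , -0.04229716]), 'grip_force': 0.0, 'width': 0.09124150606956573}
```

View pics/scene0.png

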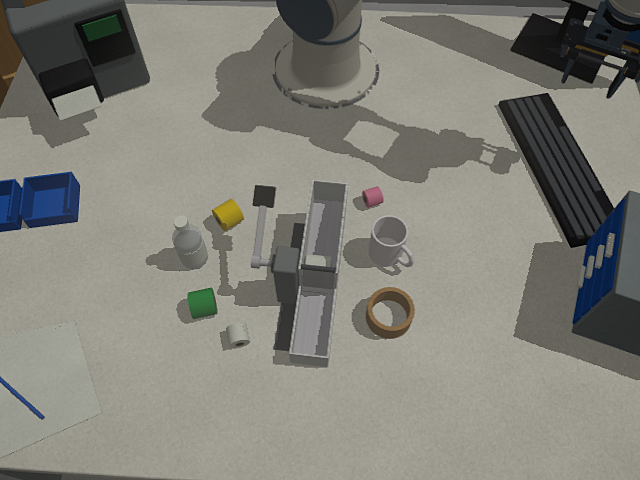

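View pics/top0.png

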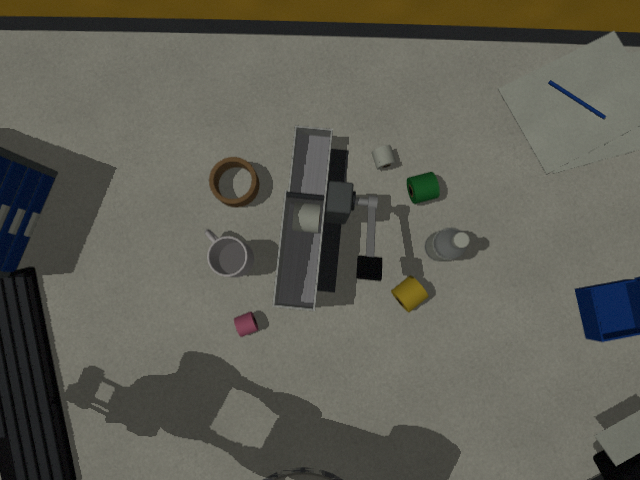

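The scene view shows the dispenser, with the black lever pad at (264,196), the gearbox at (287,262) and the roll by the lid at about (318,262). The top view has the pad at (370,268), the roll inside the magazine at (310,217), the mug at (228,256), the tape at (234,182) and the bottle at (452,243).

Candidates for the roll, by top-view pixel:
- White cylinder in the magazine (310,217): chosen, as it is the larger white one and rests against the lid.
- Small white (384,157).
- Green (424,188), yellow (409,294) and pink (246,324): excluded by colour.

Candidates for the pad: black square (370,268). The dark strip at (335,270) is shadow.

```bash
cat > vis.py <<'E'
import numpy as np, cv2
from station import optics
def ray(n,p):
    c=optics.calibration(n);T=np.array(c["T"])
    u=cv2.undistortPoints(np.array([[p]],float),np.array(c["camera_matrix"]),np.array(c["dist_coeffs"]))[0,0]
    return T[:3,3],T[:3,:3]@np.array([u[0],u[1],1.])
def plane(n,p,z):
    o,d=ray(n,p);return o+d*(z-o[2])/d[2]
def tri(ps,pt):
    A=[];b=[]
    for n,p in(("scene",ps),("top",pt)):
        o,d=ray(n,p);d=d/np.linalg.norm(d);P=np.eye(3)-np.outer(d,d);A.append(P);b.append(P@o)
    A=np.vstack(A);b=np.hstack(b);x=np.linalg.lstsq(A,b,rcond=None)[0]
    return x,np.linalg.norm(A@x-b)
def blob(img,roi,thr):
    x0,y0,x1,y1=roi;m=(img[y0:y1,x0:x1].max(2)<thr).astype(np.uint8)
    n,l,s,c=cv2.connectedComponentsWithStats(m);k=1+s[1:,4].argmax()
    return c[k]+[x0,y0],s[k]
E
python3 - <<'E'
from vis import *
s=cv2.imread("pics/scene0.png");t=cv2.imread("pics/top0.png")
bs,ss=blob(s,(245,175,285,212),50);bt,st=blob(t,(350,250,390,288),45)
print(bs,ss,bt,st);print(tri(bs,bt))
a=cv2.resize(s[165:375,225:365],None,fx=2.8,fy=2.8,interpolation=cv2.INTER_CUBIC)
b=cv2.resize(t[115:325,265:400],None,fx=2.8,fy=2.8,interpolation=cv2.INTER_CUBIC)
cv2.imwrite("pics/crop.png",np.hstack([a,b])); print(a.shape,b.shape)
E
```

```text
[263.6097561 196.       ] [ 8 11 22 21 82] [368.91114983 267.78397213] [  6   6  26  25 574]
(array([ 0.53911748, -0.10265144,  0.17186439]), np.float64(1.9544508289119532e-05))
(588, 392, 3) (588, 378, 3)
```

View pics/crop.png

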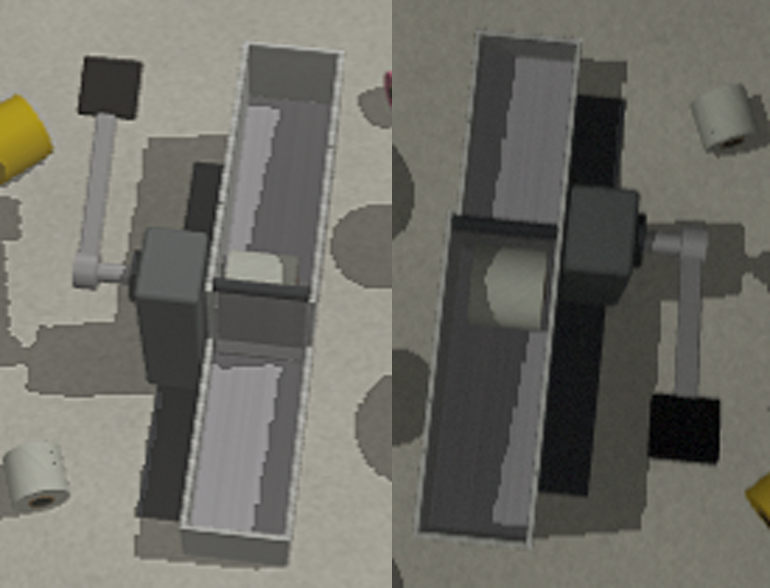

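The crop shows the pad at left (111,87) and right (684,429), clear of the yellow roll. The white roll sits behind the shut lid, so the choices hold. Next I refine the pad and get the dispenser's yaw.

```bash
python3 - <<'E'
from vis import *
s=cv2.imread("pics/scene0.png");t=cv2.imread("pics/top0.png")
for th in(60,70,80):
    bs,ss=blob(s,(245,175,285,207),th);print(th,bs,ss)
    bt,_=blob(t,(350,250,390,288),45);print(tri(bs,bt)[0], plane("top",bt,.177),plane("scene",bs,.177))
T=lambda x,y:(265+(x-392)/2.8,115+y/2.8); S=lambda x,y:(225+x/2.8,165+y/2.8)
P=[plane("top",T(*p),.13) for p in((418,535),(531,543),(555,232),(453,215))]
Q=[plane("scene",S(*p),.13) for p in((247,44),(343,51),(309,290),(213,282))]
for R in(P,Q):
    R=np.array(R)[:,:2];print(R.round(4).tolist())
    for a,b in((0,3),(1,2)) :
        d=R[b]-R[a];print("yaw",np.arctan2(d[1],d[0]),np.linalg.norm(d))
    print("w",np.linalg.norm(R[0]-R[1]))
p=[tri(S(86,271),T(694,238))];print("pivot end",p)
for q in((452,243),(409,294)):print(plane("top",q,.03))
E
```

```text
60 [263.56030151 195.86934673] [  8  11  22  21 398]
[ 0.53910365 -0.10265901  0.17229562] [ 0.53892265 -0.10204871  0.177     ] [ 0.54225244 -0.10205872  0.177     ]
70 [263.68215159 195.78728606] [  8  10  23  22 409]
[ 0.53908774 -0.10251093  0.17258475] [ 0.53892265 -0.10204871  0.177     ] [ 0.54204815 -0.10183768  0.177     ]
80 [263.6779661  195.73607748] [  8  10  23  22 413]
[ 0.5390816  -0.10249873  0.17275543] [ 0.53892265 -0.10204871  0.177     ] [ 0.54192791 -0.10185709  0.177     ]
[[0.4686, 0.0584], [0.4656, -0.013], [0.6644, -0.0228], [0.6737, 0.0432]]
yaw -0.0735964707862501 0.20568682542523364
yaw -0.049549526521275915 0.19911747840974
w 0.07139812540314511
[[0.4678, -0.0084], [0.4708, 0.0636], [0.6715, 0.0441], [0.6684, -0.0219]]
yaw -0.06721999838260768 0.20103584849947118
yaw -0.09646648907851962 0.20162587593742734
w 0.0719843213146262
pivot end [(array([ 0.66324177, -0.11132128,  0.1286252 ]), np.float64(0.0018731429494583094))]
[ 0.59887629 -0.28551999  0.03      ]
[ 0.49452764 -0.19967535  0.03      ]
```

The measurements agree with the description. The pad is at (0.540, -0.102) with z ≈ 0.173–0.177. The pivot is 0.123 m away at 0.129 m height, the magazine measures about 0.20 × 0.072 m, and the yaw is about -0.07. The next step presses the pad.

```bash
python3 - <<'E'
from vis import *
from station import robot,fingers,solver
from scipy.spatial.transform import Rotation as R
yaw=-0.072;best=None
x,y=np.array([.540,-.102])-0.004*np.array([np.cos(yaw),np.sin(yaw)])
q0=robot.state()["joint_positions"]
for sg in(1,-1):
    Y=sg*np.array([np.cos(yaw),np.sin(yaw),0]);Z=np.array([0,0,-1.])
    o=R.from_matrix(np.c_[np.cross(Y,Z),Y,Z]).as_rotvec();q=solver.solve_ik([x,y,.30],o)
    if q is not None and solver.solve_ik([x,y,.08],o) is not None:
        c=abs(q-q0).max();print(sg,np.round(q,2))
        if best is None or c<best[0]:best=(c,o)
o=best[1];np.save("o.npy",o)
p=robot.state()["ee_pos"]
robot.move_l([p[0],p[1],.36],feed=.25)
fingers.grip(0.0,10)
robot.move_pose([x,y,.32],o)
robot.move_l([x,y,.20],feed=.12)
f0=robot.state()["ft_force"];print(robot.state()["ee_pos"],f0)
robot.move_l([x,y,.15],feed=.05);s=robot.state();print(s["ee_pos"],s["ft_force"]-f0,s["time"],s["width"])
E
```

```text
1 [-0.3   0.31  1.41  0.    1.42 -0.22]
-1 [-0.3   0.31  1.41  0.    1.42  2.92]
[ 0.53641218 -0.1018047   0.20064297] [-0.250263   0.3477223 -0.0621134]
[ 0.536284   -0.10179752  0.1501357 ] [ 0.33050024 -0.03175695  0.2459036 ] 7.1167 0.0008204945524366298
```

There is no contact force at z = 0.15, so the tip may have missed the pad. I'll look.

```bash
python3 - <<'E'
from vis import *
from station import robot
for n,r in(("scene",(200,130,360,330)),("top",(280,140,440,340))):
    i=optics.get_image(n)[:,:,::-1];cv2.imwrite(f"pics/{n}1.png",i)
s=cv2.imread("pics/scene1.png");t=cv2.imread("pics/top1.png")
cv2.imwrite("pics/crop1.png",np.hstack([cv2.resize(s[140:340,200:360],None,fx=2.4,fy=2.4),cv2.resize(t[140:340,280:440],None,fx=2.4,fy=2.4)]))
print(robot.state()["ft_force"],robot.state()["ee_pos"])
E
```

```text
[-0.19993496  0.2331255   0.13404679] [ 0.53626661 -0.10176127  0.15018679]
```

View pics/crop1.png

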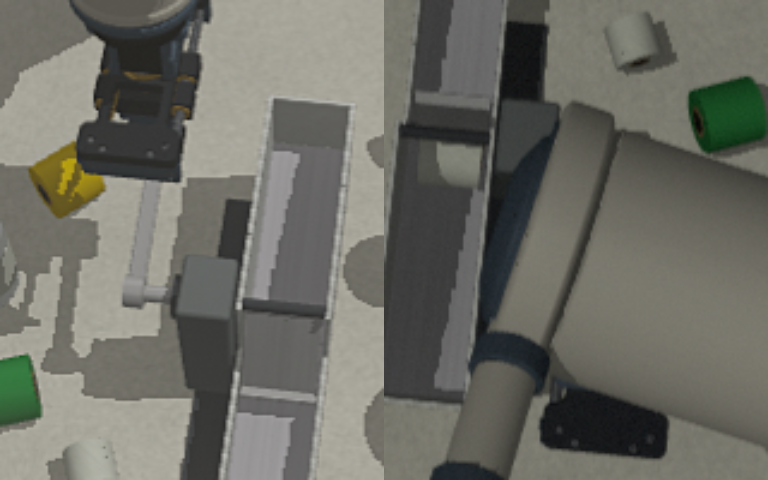

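The lid's lower edge now stands out over the tray, at left (270,397) and right (455,100). So the lever does appear to be pressed, and the force reading needs checking. I'll triangulate the lid edge and continue in small steps.

```bash
python3 - <<'E'
from vis import *
from station import robot
print("lid edge",tri((200+278/2.4,140+397/2.4),(280+(455-384)/2.4,140+100/2.4)), "mouth ~(.67,.01)")
x,y=.5360,-.1017
for z in(.135,.12,.105):
    r=robot.move_l([x,y,z],feed=.04,guard=20);s=robot.state();print(z,r,s["ee_pos"],s["ft_force"],s["moment"],s["effort"].round(2))
E
```

```text
lid edge (array([0.71290366, 0.00652029, 0.04360679]), np.float64(0.0029048491371961903)) mouth ~(.67,.01)
0.135 False [ 0.53606327 -0.10165784  0.13496651] [-0.45717683  0.03391624 -0.13764026] [-0.09741669  0.01828368 -0.00983203] [-6.000e-02 -7.787e+01 -2.997e+01  3.000e-02  2.000e-02 -0.000e+00]
0.12 False [ 0.53612689 -0.10167875  0.12001012] [-0.15419477 -0.11995634 -0.26120285] [-0.05643906  0.05026859  0.0271911 ] [-1.000e-02 -7.881e+01 -2.902e+01  6.000e-02 -0.000e+00 -0.000e+00]
0.105 False [ 0.5368278  -0.10187456  0.10537129] [2.10800506 0.45724927 7.21359946] [ 0.01478652 -0.26285465 -0.00055738] [ -0.31 -75.29 -25.08  -0.15   0.51   0.  ]
```

```bash
python3 - <<'E'
from vis import *
from station import robot
s=optics.get_image("scene")[:,:,::-1];t=optics.get_image("top")[:,:,::-1];cv2.imwrite("pics/scene2.png",s)
cv2.imwrite("pics/crop2.png",np.hstack([cv2.resize(s[140:380,200:360],None,fx=2.4,fy=2.4),cv2.resize(t[110:350,280:440],None,fx=2.4,fy=2.4)]))
print(robot.state()["ft_force"],robot.state()["time"])
E
```

```text
[2.17336485 0.67565465 7.48514188] 8.8917
```

View pics/crop2.png

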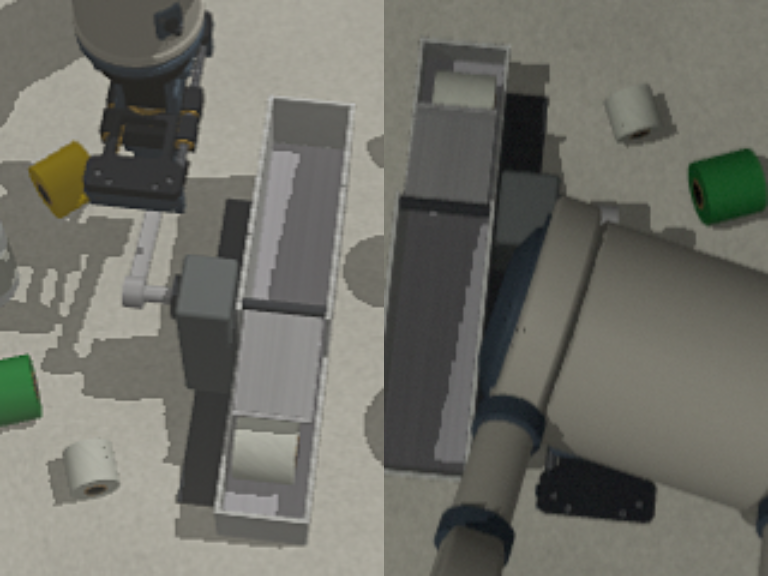

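The lid is up, with its edge at left (280,413), and the roll has rolled out into the tray at left (265,455) and right (463,90). The lever is not yet at its stop, so I press on to it.

```bash
python3 - <<'E'
from vis import *
from station import robot
x,y=.5365,-.1018
for z in(.098,.092,.088,.084,.080,.076,.072,.068):
    r=robot.move_l([x,y,z],feed=.02,guard=14);s=robot.state();print(z,r,s["ee_pos"].round(4),s["ft_force"].round(2))
    if r or s["ft_force"][2]>20:break
robot.sleep(.6)
P=[]
for k in range(2):
    s=optics.get_image("scene");cv2.imwrite(f"pics/s3{k}.png",s[:,:,::-1]);t=optics.get_image("top");cv2.imwrite(f"pics/t3{k}.png",t[:,:,::-1]);robot.sleep(.5);P.append((s,t))
print("diff tray",[np.abs(P[0][0][290:370,285:335].astype(int)-P[1][0][290:370,285:335]).mean()],robot.state()["ft_force"],robot.state()["time"])
s,t=P[1]
cv2.imwrite("pics/crop3.png",np.hstack([cv2.resize(s[140:380,200:360],None,fx=2.4,fy=2.4),cv2.resize(t[110:350,280:440],None,fx=2.4,fy=2.4)])[:,:,::-1])
E
```

```text
0.098 False [ 0.5376 -0.102   0.0985] [1.89 0.34 6.79]
0.092 False [ 0.5375 -0.1021  0.0925] [ 2.4  -0.54  7.87]
0.088 False [ 0.5375 -0.1021  0.0885] [ 0.76 -0.85  7.86]
0.084 False [ 0.5375 -0.1021  0.0845] [ 1.73 -0.3   7.62]
0.08 True [ 0.5379 -0.1022  0.0835] [-6.02  1.11 22.54]
diff tray [np.float64(0.43566666666666665)] [-4.82120094  1.65302583 20.35688744] 12.55
```

View pics/crop3.png

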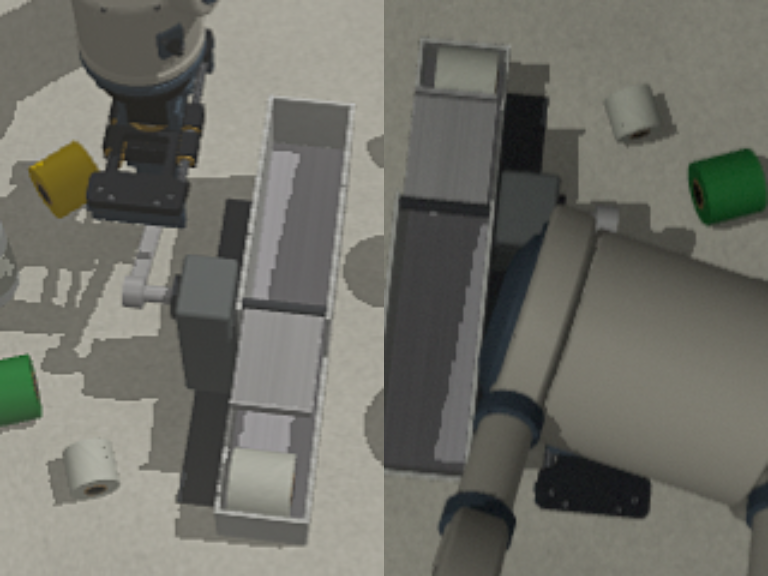

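The force jumped from 7.6 to 22.5 N at z = 0.0835, so the lever is on its stop and the lid is fully lifted. The roll is at the tray's end, at left (262,480). Before releasing, I confirm it lies still and where it is.

```bash
python3 - <<'E'
from vis import *
from station import robot
s2=optics.get_image("scene")[:,:,::-1]
for f in(cv2.imread("pics/s30.png"),cv2.imread("pics/s31.png"),s2):
    r=f[318:358,285:335].astype(int);m=((r.min(2)>150)&(r[:,:,2]-r[:,:,0]>8)).astype(np.uint8)
    n,l,st,c=cv2.connectedComponentsWithStats(m);k=1+st[1:,4].argmax();p=c[k]+[285,318];print(p,st[k],plane("scene",p,.070))
print("tray expected",.67+.121*.997,.010-.121*.072,robot.state()["ft_force"])
E
```

```text
[308.69387755 335.2361516 ] [ 11   9  26  19 343] [ 0.78624526 -0.0016583   0.07      ]
[308.71720117 335.29737609] [ 11   9  26  19 343] [ 0.78636644 -0.00160722  0.07      ]
[308.71091445 335.27728614] [ 11   9  26  19 339] [ 0.78632656 -0.00162137  0.07      ]
tray expected 0.790637 0.001288000000000001 [-4.96090386  1.14094996 19.46977448]
```

The roll is still, with its centroid constant to 0.1 px, and it lies about 5 mm from the expected tray point. Now I ease the lever up slowly, watching the force.

```bash
python3 - <<'E'
from vis import *
from station import robot
x,y=.5370,-.1020
for i,z in enumerate((.10,.115,.13,.145,.16,.172,.184,.194)):
    robot.move_l([x,y,z],feed=.025 if z<.14 else .02);s=robot.state();print(z,s["ee_pos"].round(4),s["ft_force"].round(2),s["effort"][1:3].round(1),round(s["time"],2))
    if z in(.145,.184):cv2.imwrite(f"pics/up{i}.png",optics.get_image("scene")[140:380,200:360,::-1])
a,b=cv2.imread("pics/up3.png"),cv2.imread("pics/up6.png")
cv2.imwrite("pics/crop4.png",cv2.resize(np.hstack([a,b]),None,fx=2.4,fy=2.4))
E
```

```text
0.1 [ 0.5359 -0.1018  0.0999] [-4.93  0.77  5.63] [-77.7 -29.7] 13.44
0.115 [ 0.5362 -0.1018  0.115 ] [-4.05 -0.05  6.28] [-76.8 -30.1] 14.19
0.13 [ 0.5366 -0.1019  0.1301] [-2.57  0.13  4.33] [-76.2 -30.4] 14.94
0.145 [ 0.5373 -0.1022  0.145 ] [ 3.49 -0.01  3.65] [-75.7 -27.8] 15.84
0.16 [ 0.537  -0.102   0.1599] [2.99 0.01 2.39] [-75.6 -29.3] 16.79
0.172 [ 0.537 -0.102  0.172] [ 3.27 -0.54  2.09] [-75.6 -30.7] 17.54
0.184 [ 0.5367 -0.1019  0.1838] [-0.67 -0.22  0.18] [-76.5 -34.1] 18.29
0.194 [ 0.537 -0.102  0.194] [ 0.02 -0.18 -0.22] [-76.2 -34.9] 18.99
```

View pics/crop4.png

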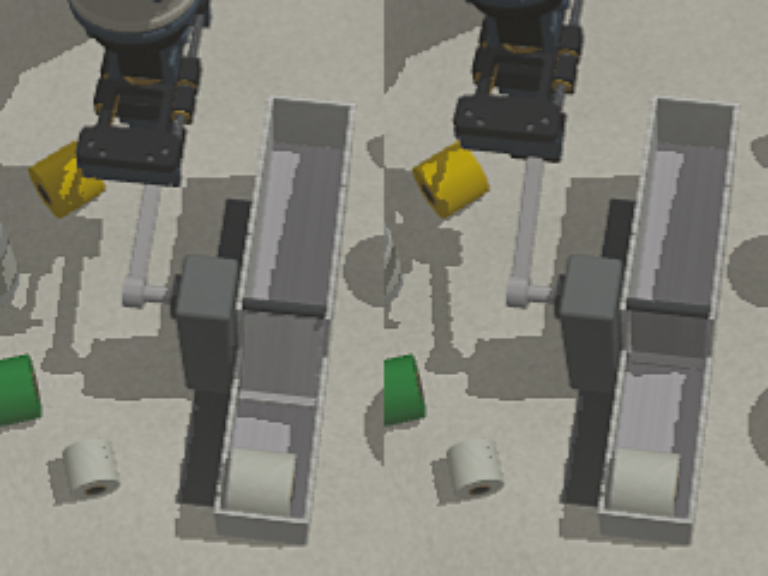

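On the way up the lid follows the lever. In the right half it hangs shut at (665,335) and the roll is unmoved at (645,480). I retract, check the bystanders numerically against the first picture, and hand in.

```bash
python3 - <<'E'
from vis import *
from station import robot,job_done
robot.move_l([.537,-.102,.30],feed=.1);robot.sleep(.5)
s=optics.get_image("scene")[:,:,::-1].astype(int);a=cv2.imread("pics/scene0.png").astype(int)
for n,(x0,y0,x1,y1) in dict(mug=(368,215,415,270),tape=(362,285,418,340),bottle=(168,215,210,270),lid=(300,272,338,295)).items():
    print(n,np.abs(s[y0:y1,x0:x1]-a[y0:y1,x0:x1]).mean().round(2))
st=robot.state();print(st["ft_force"],st["time"])
print(job_done())
E
```

```text
mug 5.63
tape 5.19
bottle 8.76
lid 4.84
[ 0.69250817 -0.11553887  0.34270943] 20.75
the job is handed in; nothing more can be done
None
```

The job is handed in at 20.8 s of robot time: I pressed the lever to its stop, the roll rolled out and lay still at the tray's end, and the lid was eased shut at about 0.02 m/s; the arm touched only the lever pad as far as I could see, though the last picture comparison (shadows also change it) did not by itself prove the mug, bottle and tape never moved.

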